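# Close the refilled oil canister with its click-stop cap

## Task

The steel oil canister on the counter has just been refilled and its red click-stop cap lies on its side nearby. Put the cap upright on the neck with its two lugs through the notches, press it down on the seal and turn it clockwise until the lugs meet the stops and the ratchet clicks; stop after one to three clicks and leave it locked there, without shifting the other things on the counter.

Things in the scene. Friction and masses are not known exactly. Their poses are not given: they have to be found in the camera images.
- cap_mid (a point): Centre (half-way up) of the loose red octagonal cap, about 150 g, 64 mm across flats, 69 across corners, 48 tall. z: its axis, out of the closed top (black disc, white arrow); level while it lies on a flat of its side. Open skirt end 24 mm the other way, 53 mm wide inside, chamfered. Flats face every 45 degrees from x, where two white marks lie. Let go leaning under 45 degrees, it settles upright.
- lugs (a point): Point on the cap's axis level with the middle of its two inner lugs, 9 mm above the skirt's edge, 15 mm below cap_mid. x runs through both lugs (steel, 6 mm tall, 13 wide, reaching in to 21 mm from the axis); z out of the top. The lugs sit on the cap's core, which turns with the grip until the ratchet slips; before any click they are in line with the white marks.
- ratchet (a joint): Turn of the core inside the cap's grip, rad: 0 at the start, grows as the grip slips clockwise on the stopped core. It climbs to about 0.4 over some 25 degrees, at up to 0.3 to 0.6 N m, then torque drops suddenly: one click. After n clicks it rests at 0.52 n; a part click springs back on release. It cannot slip anticlockwise.
- neck_lip (a point): Centre of the top face of the lip round the canister's mouth, 200 mm above the counter, z up. The lip, 50 mm wide and 6 thick, has two notches of 60 degrees on its +x and -x axis: the lugs pass with about 12 degrees to spare. Under the lip they turn 90 degrees clockwise (from above) to two stops, where the lugs' x lies along this y. Lugs resting on the lip are 3 mm above this point.
- seal (a joint): Sprung black rubber seal in the canister's mouth: 0 free, 0.006 m fully pressed. It meets the cap when the lugs point is 6 mm below the lip's top (4 N), gives 8 N with the cap locked (9 mm below), 12 N at the end (12 mm below). The lugs turn under the lip only while pressed 9 mm or more below; 10 to 11 is best. The turn then drags by less than 0.1 N m before the stops.
- canister: Fixed heavy steel oil canister, 108 mm wide, green band, brass tap on its -x side, wire loops on its sides; x and y as neck_lip. Origin under its centre. Red marks on the shoulder show the notches. The shoulder begins 32 mm below the lip's top and slopes away. Shelf boards (320 mm up) start 0.60 m ahead of the robot and a post near y = 0 stands 0.56 m ahead: carry the cap across nearer the robot.
- tea_tin: Green tea tin with a cream lid, 69 mm wide, 89 mm tall, a bystander. Origin at the centre of its underside.
- pepper_mill: Dark wooden pepper mill, 58 mm wide, 170 mm tall, a bystander. Origin at the centre of its underside.
- creamer: Glass creamer with a silver handle, 80 x 120 x 113 mm, a bystander. Origin under it.
- tumbler: Small teal glass tumbler, 68 mm wide, 84 mm tall, a bystander. Origin at the centre of its underside.
- clip_jar: Clip-top jar of beans, 92 x 94 x 121 mm, a bystander. Origin under it.
- cup: White espresso cup with a green band, 63 x 88 x 51 mm, a bystander. Origin under it.

How it is judged:
By the outcome, as a careful person would: the job done as asked, in the order asked, and still so for the second after the job is handed in, with the robot touching nothing.
It also fails if it takes over 64 s, if anything falls off the work surface, if the arm or the gripper's body presses on something with over 40 N, if the wrist force passes 120 N, or if a joint passes its speed limit or range.

## Robot

A 7-joint arm with a two-finger parallel gripper is mounted at the origin on a cart in front of the work surface, level with it; the furniture and walls round the work are solid. World frame = base frame: x ahead of the robot, y to its left, z up, the work surface at z = 0. Lengths are in m, angles in rad, forces in N, time in s.
With the tool pointing down it reaches from about 0.4 to 0.85 m from the base axis. Payload 10.4 kg.
Tool frame: the origin (TCP) lies at the very end of the fingers, on their centre line; the grasp point (between the pads) lies 19 mm behind it; z points along the fingers, y is the direction in which the jaws open and shut (so a half turn about z gives the same grasp; the last joint's range is limited). The gripper opens to 87 mm and grips with 3 to 60 N. Pads are 19 mm wide; open, the fingers measure 117 mm over their backs; the gripper's body (75 mm by 190 mm) begins 51 mm behind the grasp point.
Start: joints at [-1.363, 0.332, -0.065, 1.46, 0.022, 1.35, -0.088], TCP at [0.143, 0.608, 0.223] pointing down, gripper open.
Joint ranges: [-2.6, 2.6], [-0.5, 2.12], [-1.47, 1.34], [0.16, 2.42], [-1.27, 4.41], [0.06, 2.06], [-2.6, 2.6]. Speed limits (rad/s): [2.22, 2.22, 2.79, 2.79, 3.14, 3.14, 3.14].

## Interface

Orientations are given as a unit quaternion [x, y, z, w].
In Python, from bench import r, eyes, job gives the robot as it stands. The module is installed in compiled form; this text tells all that it offers.
- The arm moves only by the tool play_rows, never from a script. Its argument "motion" is a list of rows, each a list of 7 numbers: the shift along the tool's x, y, z as a fraction of full scale, then the turn, a rotation vector about the tool's x, y, z as a fraction of full scale, then the opening in per cent of the stroke, from 0 (shut) to 100 (fully open). A call has 1 to 5 rows; each row is the pose to reach, as a shift and turn from the pose commanded when the call began, along the tool's axes at that moment; what a row does not reach only later rows make up. Full scale, the value 1, is 0.2 m for a shift and 90 degrees for a turn. A row lasts 1/8 s, in which the tool goes at most 62.5 mm and 10.7 degrees, less where a joint would pass 70% of its speed; a pose out of reach is approached as far as the arm can. A call with a number of a shift or a turn outside -1 to 1 is refused whole. A call with a gripper value outside its range is refused whole. The fingers move at their own pace and stop on an object; "squeeze" is the grip in N (left out, the last holds). Time passes only in rows, so rows that repeat a pose let the fingers close. It gives the time, the measured TCP pose, the force and the opening at its end, in the units of the state.
- r.read_state(): the state, without advancing time (a new reading comes with each control period).
- eyes.camera(name): name is "scene" or "top"; returns a dict with "image" (480x640x3 uint8, red, green, blue), "mtx" (3x3 intrinsics, pixels), "R" (3x3) and "t" (3): a world point X has camera coordinates R X + t. Camera axes: x right, y down, z forward; pixel columns grow to the right and rows downward; lengths in m; the calibration is good to about 2 mm. A picture is of the moment at which its call begins. There is no depth.
- job.close_job(): hands the job in, once; it reports no verdict.
Trained networks look in a picture, given as the dict that the camera call returned (one of the last four; its "shot" number tells which), for a name from the list of things; names that differ only in an ending like _2 or _b are one class to them, and where a whole thing is asked for, a point or a joint stands for the part that bears it (a point fixed in the world has none). Each returns a list of dicts, best first, with "p" (0 to 1); they miss things now and then, are a little off and sometimes report something else, mostly with a low value. They report only what shows in the picture. A call takes as long as a camera call.
- eyes.regions_of(picture, label): "region" (480x640 bool, what is visible of it) and "xy" ([column, row] in pixels, amid what is visible of it).
- eyes.landmark_of(picture, label): "xy" ([column, row] in pixels: a listed point, or the origin of a listed thing).
The state is a dict: "time": time; "joint_positions": joint angles; "joint_vel": joint speeds; "joint_torque": joint torques, N m; "ee_pos": TCP position; "eef_rot": TCP orientation; "ft_force": force on the tool from outside, world axes, zero at the start; "torque": the same for the moment, N m; "width": finger opening in m.
Only numpy, scipy, OpenCV 4.12 (cv2) and the standard library are available. Lean on these libraries where they do the work, as an engineer would, in place of code of your own. Each camera call takes 0.05 s, during which the arm holds its last target. There are 200 camera calls.

## Working session

There is one attempt and no reset: what is moved stays moved. The work goes in short steps, Python scripts to look and compute and a tool call to move; the robot and the scene stay as the last step left them, time stands still between calls to the robot, and variables do not carry over. Pictures are saved under pics/ and viewed, about 8 in all and at most 12, crops included, and the job is handed in when it is done.

Besides the shell and the picture viewer there is one more tool, called after ">>>" as a command line: name --pt "numbers of a row" for each row, then --argument value for the rest. play_rows: Moves the arm, as the interface text tells. Shift numbers are shares of 0.2 m and turn numbers shares of 90 degrees, none past 1 either way. Its arguments: {"type":"object","properties":{"motion":{"type":"array","items":{"type":"array","items":{"type":"number"}}},"squeeze":{"type":"number"}},"required":["motion"]}

```bash
mkdir -p pics
cat > h.py <<'E'
import numpy as np, cv2
from bench import r, eyes, job
from scipy.spatial.transform import Rotation as Ro
def tri(views):
    A=[];b=[]
    for c,xy in views:
        P=c["mtx"]@np.c_[c["R"],c["t"]]
        for i in (0,1):
            q=xy[i]*P[2]-P[i]; A.append(q[:3]/np.linalg.norm(q[:3])); b.append(-q[3]/np.linalg.norm(q[:3]))
    return np.linalg.lstsq(np.array(A),np.array(b),rcond=None)[0]
def proj(c,X):
    p=c["mtx"]@(c["R"]@np.array(X)+c["t"]); return p[:2]/p[2]
def onz(c,xy,z):
    d=c["R"].T@np.linalg.solve(c["mtx"],[xy[0],xy[1],1]); o=-c["R"].T@c["t"]; return o+d*(z-o[2])/d[2]
def save(c,n,box=None,s=1):
    im=c["image"][...,::-1]
    if box: im=im[box[1]:box[3],box[0]:box[2]]
    cv2.imwrite("pics/"+n,cv2.resize(im,None,fx=s,fy=s,interpolation=cv2.INTER_CUBIC))
E
python3 - <<'E'
from h import *
np.set_printoptions(precision=4,suppress=True)
a=eyes.camera("scene");b=eyes.camera("top")
save(a,"s0.png");save(b,"t0.png")
for c in (a,b): print(-c["R"].T@c["t"], c["mtx"][0,0])
for n in ["cap_mid","lugs","neck_lip","canister","tea_tin","pepper_mill","creamer","tumbler","clip_jar","cup"]:
    L=[eyes.landmark_of(c,n)[:2] for c in (a,b)]
    print(n,[[(np.round(d["xy"]),round(d["p"],2)) for d in l] for l in L], tri([(a,L[0][0]["xy"]),(b,L[1][0]["xy"])]) if L[0] and L[1] else "")
s=r.read_state();print(s)
E
```

```text
[ 0.2668 -1.4694  0.8909] 484.7691121681822
[ 0.3335 -0.0106  1.6447] 509.6073520404557
cap_mid [[(array([324., 293.]), 0.87), (array([380., 390.]), 0.67)], [(array([383., 269.]), 0.64)]] [ 0.4676 -0.1836  0.0364]
lugs [[], [(array([241., 257.]), 0.6)]] 
neck_lip [[(array([312., 195.]), 0.64)], [(array([244., 255.]), 0.68), (array([173., 265.]), 0.36)]] [0.4968 0.2274 0.2092]
canister [[(array([313., 243.]), 0.74), (array([313., 196.]), 0.67)], [(array([254., 260.]), 0.8)]] [0.4981 0.2307 0.0041]
tea_tin [[(array([377., 364.]), 0.63), (array([313., 194.]), 0.2)], [(array([479., 235.]), 0.8)]] [ 0.5667 -0.4972  0.0031]
pepper_mill [[], [(array([512., 241.]), 0.93), (array([156., 239.]), 0.68)]] 
creamer [[(array([347., 389.]), 0.67)], [(array([503., 272.]), 0.94)]] [ 0.4575 -0.5692 -0.0006]
tumbler [[(array([305., 216.]), 0.48)], [(array([177., 263.]), 0.63)]] [0.4963 0.4806 0.0108]
clip_jar [[(array([316., 211.]), 0.65)], []] 
cup [[(array([296., 207.]), 0.63)], []] 
{'time': 1.1, 'joint_positions': array([-1.3626,  0.3322, -0.0647,  1.4601,  0.0216,  1.3499, -0.0885]), 'joint_vel': array([-0.0002,  0.0003,  0.0009,  0.0016,  0.0002,  0.0004, -0.001 ]), 'joint_torque': array([ -0.0007, -62.3041,   0.0245, -39.0138,  -0.0611,   0.0313,
         0.    ]), 'ee_pos': array([0.143 , 0.6084, 0.2226]), 'eef_rot': array([ 0.1152,  0.9933,  0.    , -0.    ]), 'ft_force': array([ 0.5947,  0.06  , -0.2807]), 'torque': array([0.0055, 0.0192, 0.0155]), 'width': 0.08726232448374496}
```

View pics/s0.png

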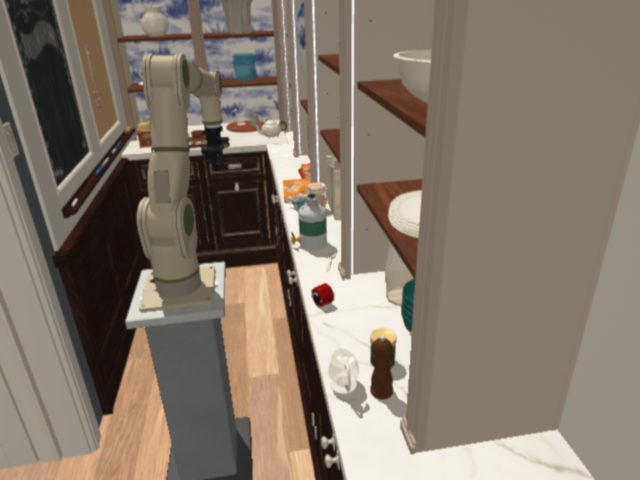

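View pics/t0.png

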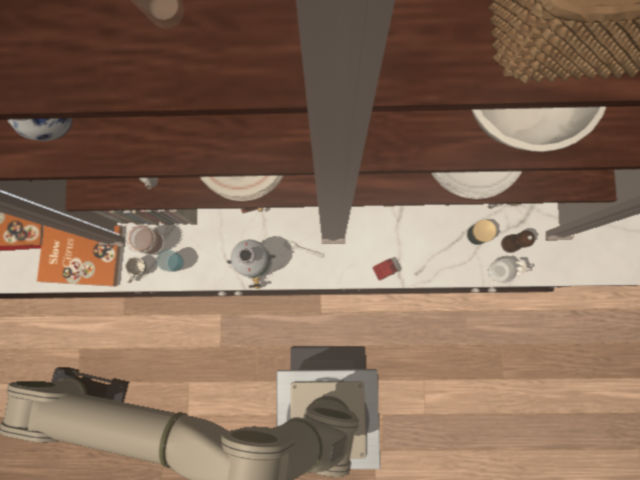

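Run:
```python
from h import *
np.set_printoptions(precision=4,suppress=True)
a=eyes.camera("scene");b=eyes.camera("top")
def crop(c,x,y,w,h,s): 
    return cv2.resize(c["image"][y:y+h,x:x+w,::-1],None,fx=s,fy=s,interpolation=cv2.INTER_CUBIC)
o=np.zeros((600,800,3),np.uint8)
o[:300,:400]=crop(a,304,280,40,30,10); o[:300,400:]=crop(b,366,254,40,30,10)
o[300:,:400]=crop(a,287,190,50,60,5)[:300,:][:, :250].repeat(1,1) if 0 else cv2.resize(a["image"][190:250,280:360,::-1],(400,300),interpolation=cv2.INTER_CUBIC)
o[300:,400:]=cv2.resize(b["image"][230:290,210:290,::-1],(400,300),interpolation=cv2.INTER_CUBIC)
cv2.imwrite("pics/c1.png",o)
for n in ["cap_mid","canister"]:
    for nm,c in (("s",a),("t",b)):
        for d in eyes.regions_of(c,n)[:1]:
            m=d["region"].astype(np.uint8); ys,xs=np.where(m)
            print(n,nm,d["p"],d["xy"],m.sum(),xs.min(),xs.max(),ys.min(),ys.max(),cv2.minAreaRect(np.c_[xs,ys].astype(np.float32)))
```

```text
cap_mid s 0.85 [322.2, 294.7] 389 312 334 284 306 ((322.9310302734375, 295.3275451660156), (20.24079132080078, 21.169269561767578), 68.19859313964844)
cap_mid t 0.84 [384.3, 268.0] 311 372 395 259 278 ((383.4000244140625, 268.8000183105469), (15.20526123046875, 21.46625328063965), 63.43495178222656)
canister s 0.89 [311.9, 224.5] 1377 291 326 194 249 ((308.5, 221.5), (55.0, 35.0), 90.0)
```

View pics/c1.png

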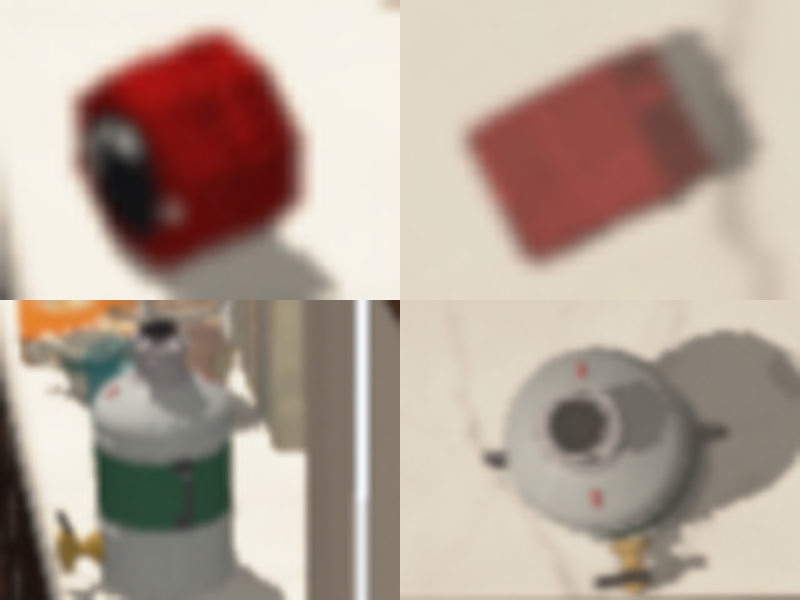

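Run:
```python
from h import *
np.set_printoptions(precision=4,suppress=True)
a=eyes.camera("scene");b=eyes.camera("top")
# cap: top-view outline centre at level of top flat z~.055; scene region centre
for z in (.2,): print("neck by top crop",onz(b,(246,255),z))
for z in (.14,.15,.16): print("marks", onz(b,(246.2,244),z),onz(b,(249.2,269.6),z))
print("cap", tri([(a,(322.9,295.3)),(b,(383.4,268.8))]), [onz(b,(383.4,268.8),z)[:2] for z in(.03,.05)])
# edge direction via corners on top outline
p=[onz(b,q,.05) for q in((373,267.5),(380,280),(392,258.5))]
print(p, np.degrees(np.arctan2(*(p[1]-p[0])[[1,0]])), np.degrees(np.arctan2(*(p[0]-p[2])[[1,0]])))
C=np.array([*tri([(a,(322.9,295.3)),(b,(383.4,268.8))])[:2],.032])
for ang in (-152,-148):
    t=np.radians(ang); zc=np.array([np.cos(t),np.sin(t),0]); h=np.cross([0,0,1],zc)
    q=lambda P:(proj(a,P)-[304,280])*10
    print(ang,"disc",q(C+.024*zc))
    for f in range(0,360,45):
        d=np.cos(np.radians(f))*np.array([0,0,1])+np.sin(np.radians(f))*h
        print(f, d, "flat near top",q(C+.020*zc+.032*d),"mid",q(C+.032*d), "facing",(d@(-a["R"].T@a["t"]-C))>0)
# dark mouth
for c,bx in((a,(295,188,330,206)),(b,(230,240,262,270))):
    g=cv2.cvtColor(c["image"],cv2.COLOR_RGB2GRAY)[bx[1]:bx[3],bx[0]:bx[2]]; m=(g<85).astype(np.uint8)
    n,l,s,ce=cv2.connectedComponentsWithStats(m); 
    for i in range(1,n):
        if s[i,4]>20: print("mouth",s[i],ce[i]+bx[:2])
save(a,"s2.png",(304,275,344,315),14)
big=cv2.resize(a["image"][182:222,290:340,::-1],(700,560),interpolation=cv2.INTER_CUBIC)
```

```text
neck by top crop [0.4979 0.2246 0.2   ]
marks [0.5378 0.234  0.14  ] [0.4609 0.2246 0.14  ]
marks [0.5364 0.2324 0.15  ] [0.4601 0.223  0.15  ]
marks [0.5351 0.2307 0.16  ] [0.4592 0.2214 0.16  ]
cap [ 0.4659 -0.1848  0.0291] [array([ 0.4672, -0.1848]), array([ 0.4656, -0.1827])]
[array([ 0.4701, -0.1503,  0.05  ]), array([ 0.4307, -0.1711,  0.05  ]), array([ 0.4976, -0.2104,  0.05  ])] -152.14839511411537 114.59583780745471
-152 disc [133.0446 171.659 ]
0 [0. 0. 1.] flat near top [140.2915  81.5905] mid [190.746   59.5368] facing True
45 [ 0.332  -0.6243  0.7071] flat near top [185.0042 137.4992] mid [235.5389 114.8723] facing True
90 [ 0.4695 -0.8829  0.    ] flat near top [205.0705 211.3502] mid [255.3525 188.2468] facing True
135 [ 0.332  -0.6243 -0.7071] flat near top [188.4404 258.2264] mid [238.2939 235.0438] facing True
180 [ 0. -0. -1.] flat near top [145.9046 251.1073] mid [195.4043 228.2761] facing False
225 [-0.332   0.6243 -0.7071] flat near top [102.6483 195.7682] mid [152.0677 173.4931] facing False
270 [-0.4695  0.8829 -0.    ] flat near top [ 82.9959 124.2092] mid [1
[... 316 characters left out ...]
879 113.0259] facing True
90 [ 0.5299 -0.848   0.    ] flat near top [213.4329 210.5443] mid [260.7662 185.5811] facing True
135 [ 0.3747 -0.5997 -0.7071] flat near top [195.1195 258.2155] mid [242.0912 233.1517] facing True
180 [ 0. -0. -1.] flat near top [148.6657 252.9883] mid [195.4043 228.2761] facing False
225 [-0.3747  0.5997 -0.7071] flat near top [101.5333 199.4482] mid [148.2951 175.3134] facing False
270 [-0.5299  0.848  -0.    ] flat near top [ 80.26   128.5619] mid [127.292  104.9045] facing False
315 [-0.3747  0.5997  0.7071] flat near top [97.0347 80.3466] mid [144.4343  56.8071] facing False
mouth [13  6  7  4 22] [311.4545 195.4545]
mouth [11 11 10  9 71] [245.0423 254.8169]
```

View pics/s2.png

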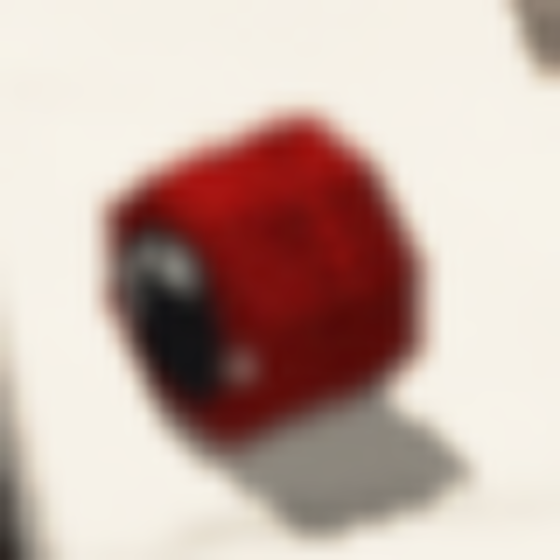

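```bash
cat >> h.py <<'E'
def down(psi):  # tool down, jaws (tool y) at azimuth psi deg
    p=np.radians(psi); y=np.array([np.cos(p),np.sin(p),0]); z=np.array([0,0,-1.]); return Ro.from_matrix(np.c_[np.cross(y,z),y,z])
def cur():
    s=r.read_state(); return s["ee_pos"],Ro.from_quat(s["eef_rot"]),s
def calls(pts,grip=100):
    "pts: list of (pos,Rot); prints for each leg the end row in the leg's start frame"
    p,R,_=cur()
    for q,S in pts:
        d=R.inv().apply(np.array(q)-p)/.2; w=(R.inv()*S).as_rotvec()/(np.pi/2)
        print(np.round(d,3).tolist(),np.round(w,3).tolist(),"rows>=%.1f"%max(np.linalg.norm(d)*.2/.0625,np.degrees(np.linalg.norm(w)*np.pi/2)/10.7)); p,R=np.array(q),S
E
python3 - <<'E'
from h import *
b=eyes.camera("top")
print([onz(b,(250,206),z)[:2] for z in (.32,.34)],[onz(b,(333,242),z)[:2] for z in (0,.3)])
calls([((.27,.46,.32),down(45)),((.40,.29,.32),down(10)),((.43,.11,.32),down(-20)),((.46,-.05,.30),down(-45)),((.466,-.185,.20),down(-62))])
E
```

```text
[array([0.6150628 , 0.19521186]), array([0.61081155, 0.19210506])] [array([ 0.55930717, -0.0268754 ]), array([ 0.51811586, -0.02389999])]
[-0.788, -0.577, -0.487] [0.0, -0.0, 0.353] rows>=3.5
[-1.061, -0.141, 0.0] [0.0, 0.0, 0.389] rows>=3.4
[-0.912, -0.009, 0.0] [0.0, 0.0, 0.333] rows>=2.9
[-0.7, 0.415, 0.1] [0.0, 0.0, 0.278] rows>=2.6
[-0.456, 0.499, 0.5] [0.0, 0.0, 0.189] rows>=2.7
```

>>> play_rows --pt "-0.788 -0.577 -0.487 0 0 0.353 100" --pt "-0.788 -0.577 -0.487 0 0 0.353 100" --pt "-0.788 -0.577 -0.487 0 0 0.353 100" --pt "-0.788 -0.577 -0.487 0 0 0.353 100"

```text
time: 2.05
ee_pos: [0.2726, 0.4579, 0.3222]
eef_rot: [0.386, 0.923, 0.001, 0.0]
ft_force: [-0.0, 0.5, 0.8]
width: 0.0871
```

>>> play_rows --pt "-1 -0.141 0 0 0 0.389 100" --pt "-1 -0.141 0 0 0 0.389 100" --pt "-1 -0.141 0 0 0 0.389 100" --pt "-1 -0.141 0 0 0 0.389 100"

```text
time: 2.55
ee_pos: [0.3941, 0.2949, 0.3205]
eef_rot: [0.647, 0.763, 0.001, 0.0]
ft_force: [-0.1, 0.6, -0.3]
width: 0.0875
```

>>> play_rows --pt "-0.912 -0.009 0 0 0 0.333 100" --pt "-0.912 -0.009 0 0 0 0.333 100" --pt "-0.912 -0.009 0 0 0 0.333 100" --pt "-0.912 -0.009 0 0 0 0.333 100"

```text
time: 3.05
ee_pos: [0.4221, 0.1154, 0.3206]
eef_rot: [0.821, 0.571, 0.001, -0.0]
ft_force: [0.5, 0.7, 0.0]
width: 0.0873
```

>>> play_rows --pt "-0.7 0.415 0.1 0 0 0.278 100" --pt "-0.7 0.415 0.1 0 0 0.278 100" --pt "-0.7 0.415 0.1 0 0 0.278 100"

```text
time: 3.42
ee_pos: [0.4518, -0.0425, 0.2999]
eef_rot: [0.924, 0.381, 0.0, -0.0]
ft_force: [0.5, 1.2, -0.8]
width: 0.0871
```

Run:
```python
from h import *
calls([((.466,-.184,.13),down(-62)),((.466,-.184,.011),down(-62))])
```

```text
[-0.449, 0.552, 0.849] [0.0, -0.0, 0.187] rows>=3.5
[0.0, 0.0, 0.595] [0.0, 0.0, 0.0] rows>=1.9
```

>>> play_rows --pt "-0.449 0.552 0.849 0 0 0.187 100" --pt "-0.449 0.552 0.849 0 0 0.187 100" --pt "-0.449 0.552 0.849 0 0 0.187 100" --pt "-0.449 0.552 0.849 0 0 0.187 100"

```text
time: 3.92
ee_pos: [0.4658, -0.183, 0.1279]
eef_rot: [0.97, 0.244, -0.001, -0.0]
ft_force: [-0.5, 0.2, 0.3]
width: 0.0869
```

Run:
```python
from h import *
a=eyes.camera("scene");b=eyes.camera("top")
p,R,s=cur(); print(p,R.as_quat(),s["joint_positions"])
o=np.zeros((400,800,3),np.uint8)
x,y=map(int,proj(a,p));o[:,:400]=cv2.resize(a["image"][y-20:y+60,x-40:x+40,::-1],(400,400),interpolation=cv2.INTER_CUBIC)
x,y=map(int,proj(b,p));o[:,400:]=cv2.resize(b["image"][y-40:y+40,x-40:x+40,::-1],(400,400),interpolation=cv2.INTER_CUBIC)
cv2.imwrite("pics/g1.png",o)
```

```text
[ 0.46482367 -0.18326835  0.12746926] [ 9.69944536e-01  2.43313406e-01 -2.48669771e-03 -3.25595214e-05] [-0.47586274  0.16552068  0.83305636  1.93797265 -0.13418904  1.09957371
 -0.66717951]
```

View pics/g1.png

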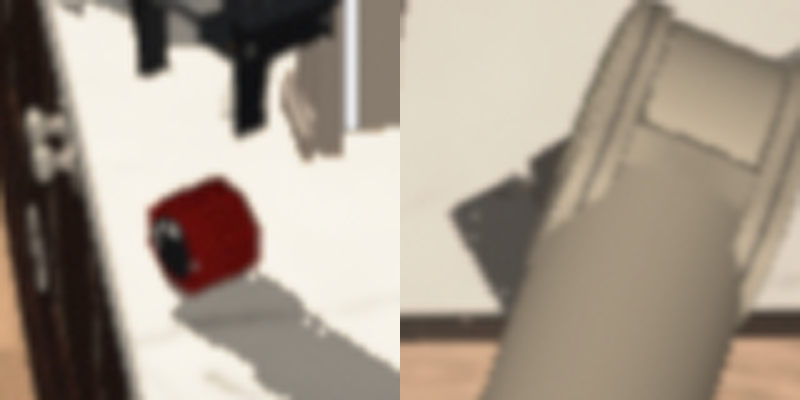

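>>> play_rows --pt "0 0 0.3 0 0 0 100" --pt "0 0 0.5 0 0 0 100" --pt "0 0 0.585 0 0 0 100" --pt "0 0 0.585 0 0 0 100"

```text
time: 4.53
ee_pos: [0.4666, -0.1818, 0.0133]
eef_rot: [0.97, 0.244, -0.0, -0.0]
ft_force: [0.4, -0.4, 0.1]
width: 0.0871
```

>>> play_rows --pt "0 0 0 0 0 0 40" --pt "0 0 0 0 0 0 40" --pt "0 0 0 0 0 0 40" --pt "0 0 0 0 0 0 40" --squeeze 30

```text
time: 5.03
ee_pos: [0.4671, -0.1829, 0.014]
eef_rot: [0.97, 0.243, 0.001, 0.0]
ft_force: [-0.2, 0.5, 6.8]
width: 0.0638
```

>>> play_rows --pt "0 0 -0.2 0 0 0 40" --pt "0 0 -0.4 0 0 0 40" --pt "0 0 -0.4 0 0 0 40"

```text
time: 5.4
ee_pos: [0.4677, -0.1831, 0.0955]
eef_rot: [0.97, 0.243, 0.002, 0.0]
ft_force: [0.4, -0.4, -1.7]
width: 0.0641
```

Run:
```python
from h import *
p,R,s=cur(); print(p,R.as_quat(),s["joint_positions"],s["width"],s["ft_force"])
```

```text
[ 0.46772243 -0.1830635   0.09548956] [9.69931883e-01 2.43365261e-01 2.31511594e-03 3.63275721e-04] [-0.46791152  0.22165975  0.83970877  1.97055154 -0.19495969  1.02592623
 -0.6183683 ] 0.06405808259759972 [ 0.37950011 -0.38742628 -1.70767249]
```

Run:
```python
from h import *
T=lambda th:Ro.from_rotvec([-np.radians(th),0,0])*down(0)
calls([((.46,-.24,.18),down(-25)),((.46,-.28,.18),T(0)),((.46,-.28,.18),T(33)),((.46,-.28,.15),T(65))])
```

```text
[-0.167, 0.234, -0.423] [0.002, -0.002, -0.409] rows>=3.4
[-0.181, 0.085, 0.0] [0.0, 0.0, -0.278] rows>=2.3
[0.0, 0.0, 0.0] [0.0, -0.367, 0.0] rows>=3.1
[0.082, 0.0, 0.126] [0.0, -0.356, 0.0] rows>=3.0
```

>>> play_rows --pt "-0.167 0.234 -0.423 0 0 -0.409 40" --pt "-0.167 0.234 -0.423 0 0 -0.409 40" --pt "-0.167 0.234 -0.423 0 0 -0.409 40" --pt "-0.167 0.234 -0.423 0 0 -0.409 40"

```text
time: 5.9
ee_pos: [0.4583, -0.2397, 0.1769]
eef_rot: [0.842, 0.539, -0.0, -0.001]
ft_force: [0.0, 0.4, -0.3]
width: 0.0636
```

>>> play_rows --pt "-0.181 0.085 0 0 0 -0.278 40" --pt "-0.181 0.085 0 0 0 -0.278 40" --pt "-0.181 0.085 0 0 0 -0.278 40"

```text
time: 6.28
ee_pos: [0.4581, -0.28, 0.1763]
eef_rot: [0.706, 0.708, -0.0, -0.001]
ft_force: [0.1, 0.1, -1.8]
width: 0.0635
```

>>> play_rows --pt "0 0 0 0 -0.367 0 40" --pt "0 0 0 0 -0.367 0 40" --pt "0 0 0 0 -0.367 0 40" --pt "0 0 0 0 -0.367 0 40"

```text
time: 6.78
ee_pos: [0.4588, -0.2765, 0.1756]
eef_rot: [0.675, 0.68, -0.202, 0.201]
ft_force: [0.3, 0.2, -1.7]
width: 0.0639
```

Run:
```python
from h import *
p,R,s=cur(); print(p,R.as_matrix(),s["joint_positions"],s["width"],s["ft_force"])
```

```text
[ 0.45882414 -0.27649583  0.17557771] [[-7.65874626e-03  9.99970617e-01  3.30452101e-04]
 [ 8.38028397e-01  6.59873102e-03 -5.45586715e-01]
 [-5.45572864e-01 -3.90158197e-03 -8.38054311e-01]] [-0.60028602  0.06495305  0.71661514  2.02610598  0.61049085  1.08039083
 -0.17685306] 0.0639122706023606 [ 0.31910486  0.17521863 -1.66806321]
```

Tilting works; continue to 65° and check before lowering.

>>> play_rows --pt "0.082 0 0.126 0 -0.356 0 40" --pt "0.082 0 0.126 0 -0.356 0 40" --pt "0.082 0 0.126 0 -0.356 0 40" --pt "0.082 0 0.126 0 -0.356 0 40"

```text
time: 7.28
ee_pos: [0.4577, -0.2794, 0.1453]
eef_rot: [0.594, 0.598, -0.384, 0.378]
ft_force: [-0.7, -0.6, -1.3]
width: 0.0639
```

Run:
```python
from h import *
a=eyes.camera("scene");p,R,s=cur(); print(p,R.as_matrix(),s["joint_positions"],s["width"],s["ft_force"])
x,y=map(int,proj(a,p));save(a,"tilt.png",(x-60,y-50,x+60,y+50),6)
T=lambda th:Ro.from_rotvec([-np.radians(th),0,0])*down(0)
calls([((.46,-.28,.05),T(66)),((.46,-.28,.03),T(66))])
```

```text
[ 0.45798638 -0.28029448  0.14667431] [[-0.00421977  0.99998414 -0.00373096]
 [ 0.42324916 -0.0015943  -0.90601192]
 [-0.9060035  -0.00540228 -0.42323572]] [-0.77039213  0.42393151  0.6605034   2.14978097  0.9900783   1.13781261
 -0.79944051] 0.06373023249205151 [ 0.25609161 -0.44907299 -2.61959599]
[0.439, 0.013, 0.203] [-0.002, -0.012, 0.003] rows>=1.5
[0.091, 0.0, 0.041] [0.0, 0.0, 0.0] rows>=0.3
```

View pics/tilt.png

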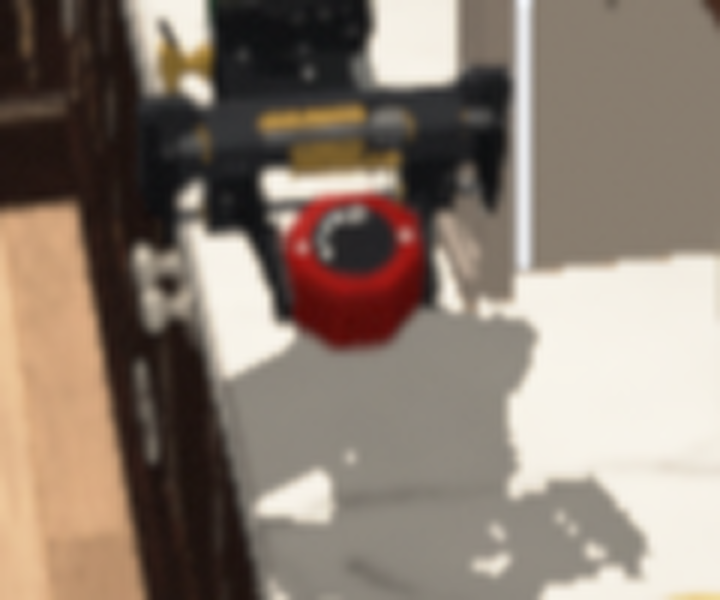

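>>> play_rows --pt "0.3 0.01 0.14 0 -0.01 0 40" --pt "0.44 0.01 0.203 0 -0.012 0 40" --pt "0.495 0.01 0.228 0 -0.012 0 40" --pt "0.515 0.01 0.238 0 -0.012 0 40" --pt "0.515 0.01 0.238 0 -0.012 0 40"

```text
time: 7.95
ee_pos: [0.4614, -0.2797, 0.0353]
eef_rot: [0.594, 0.592, -0.385, 0.386]
ft_force: [-0.9, 0.2, -1.8]
width: 0.0641
```

>>> play_rows --pt "0.018 0 0.008 0 0 0 40" --pt "0.032 0 0.014 0 0 0 40" --pt "0.032 0 0.014 0 0 0 40"

```text
time: 8.32
ee_pos: [0.4609, -0.2793, 0.0271]
eef_rot: [0.592, 0.593, -0.386, 0.386]
ft_force: [0.9, -0.2, -1.4]
width: 0.0635
```

>>> play_rows --pt "0.014 0 0.006 0 0 0 40" --pt "0.014 0 0.006 0 0 0 40"

```text
time: 8.57
ee_pos: [0.4608, -0.2794, 0.0239]
eef_rot: [0.592, 0.593, -0.386, 0.386]
ft_force: [-0.8, 0.2, -1.4]
width: 0.0639
```

>>> play_rows --pt "0.014 0 0.006 0 0 0 40" --pt "0.014 0 0.006 0 0 0 40"

```text
time: 8.82
ee_pos: [0.4611, -0.2796, 0.022]
eef_rot: [0.592, 0.592, -0.387, 0.387]
ft_force: [-0.7, 3.7, 7.9]
width: 0.0635
```

Contact. Release and look.

>>> play_rows --pt "0 0 0 0 0 0 100" --pt "0 0 0 0 0 0 100" --pt "0 0 0 0 0 0 100" --pt "0 0 0 0 0 0 100" --pt "0 0 0 0 0 0 100"

```text
time: 9.45
ee_pos: [0.4609, -0.2794, 0.0211]
eef_rot: [0.592, 0.593, -0.386, 0.386]
ft_force: [0.5, -0.8, 0.1]
width: 0.0867
```

Run:
```python
from h import *
a=eyes.camera("scene");p,R,s=cur(); print(p,s["width"],s["ft_force"])
x,y=map(int,proj(a,p));save(a,"rel.png",(x-40,y-30,x+40,y+30),7)
print(eyes.landmark_of(a,"cap_mid")[:1])
```

```text
[ 0.46084856 -0.27936829  0.02105162] 0.08663355661800523 [ 0.05450804  0.42081772 -0.20332646]
[{'xy': [323.8, 306.1], 'p': 0.78}]
```

View pics/rel.png

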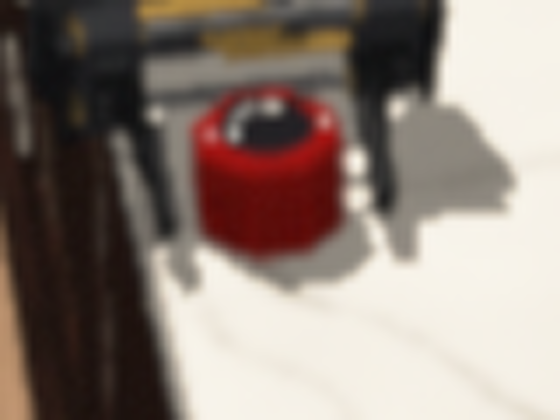

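Run:
```python
from h import *
T=lambda th:Ro.from_rotvec([-np.radians(th),0,0])*down(0)
calls([((.461,-.245,.04),T(66)),((.461,-.245,.16),T(66)),((.461,-.26,.2),T(20)),((.461,-.26,.2),T(0))])
```

```text
[-0.017, 0.001, -0.195] [0.0, 0.002, 0.0] rows>=0.6
[-0.548, 0.0, -0.244] [0.0, 0.0, 0.0] rows>=1.9
[-0.213, 0.0, -0.013] [0.0, 0.511, 0.0] rows>=4.3
[0.0, 0.0, 0.0] [0.0, 0.222, 0.0] rows>=1.9
```

>>> play_rows --pt "-0.017 0 -0.195 0 0 0 100" --pt "-0.3 0 -0.3 0 0 0 100" --pt "-0.565 0 -0.439 0 0 0 100" --pt "-0.565 0 -0.439 0 0 0 100"

```text
time: 10.05
ee_pos: [0.4621, -0.2445, 0.1625]
eef_rot: [0.595, 0.592, -0.383, 0.387]
ft_force: [1.0, -0.3, -0.8]
width: 0.0872
```

>>> play_rows --pt "-0.213 0 -0.013 0 0.511 0 100" --pt "-0.213 0 -0.013 0 0.511 0 100" --pt "-0.213 0 -0.013 0 0.511 0 100" --pt "-0.213 0 -0.013 0 0.511 0 100" --pt "-0.213 0 -0.013 0 0.511 0 100"

```text
time: 10.68
ee_pos: [0.4608, -0.2611, 0.2006]
eef_rot: [0.698, 0.695, -0.121, 0.123]
ft_force: [-0.1, 0.3, -0.0]
width: 0.0868
```

>>> play_rows --pt "0 0 0 0 0.222 0 100" --pt "0 0 0 0 0.222 0 100" --pt "0 0 0 0 0.222 0 100"

```text
time: 11.05
ee_pos: [0.4597, -0.2627, 0.1993]
eef_rot: [0.709, 0.705, -0.002, 0.001]
ft_force: [-0.4, -0.2, -0.5]
width: 0.0867
```

Run:
```python
from h import *
np.set_printoptions(precision=4,suppress=True)
a=eyes.camera("scene");b=eyes.camera("top");p,R,s=cur(); print(p,R.as_quat(),s["joint_positions"])
for c in (a,b):
    print([(d["xy"],d["p"]) for d in eyes.landmark_of(c,"cap_mid")[:1]])
    for d in eyes.regions_of(c,"cap_mid")[:1]:
        ys,xs=np.where(d["region"]); print(len(xs),xs.min(),xs.max(),ys.min(),ys.max())
L=[eyes.landmark_of(c,"cap_mid") for c in(a,b)]
if L[0] and L[1]: print(tri([(a,L[0][0]["xy"]),(b,L[1][0]["xy"])]))
print("scene@.024",onz(a,L[0][0]["xy"],.024))
# white marks in scene: bright spots on the cap's top
x,y=map(int,L[0][0]["xy"]); o=np.zeros((400,800,3),np.uint8)
o[:,:400]=cv2.resize(a["image"][y-20:y+20,x-20:x+20,::-1],(400,400),interpolation=cv2.INTER_CUBIC)
x2,y2=map(int,proj(b,(.461,-.272,.04)));o[:,400:]=cv2.resize(b["image"][y2-20:y2+20,x2-20:x2+20,::-1],(400,400),interpolation=cv2.INTER_CUBIC)
cv2.imwrite("pics/up.png",o);print(x-20,y-20,x2-20,y2-20)
```

```text
[ 0.4602 -0.26    0.1989] [ 0.7076  0.7066 -0.0032  0.0011] [-0.4043  0.1698  0.926   1.7881 -0.1356  1.2532  0.5557]
[([326.7, 308.1], 0.91)]
449 314 336 297 320
[([403.4, 268.8], 0.53)]
225 393 409 260 280
[ 0.4662 -0.2488  0.0236]
scene@.024 [ 0.4653 -0.2494  0.024 ]
306 288 391 250
```

View pics/up.png

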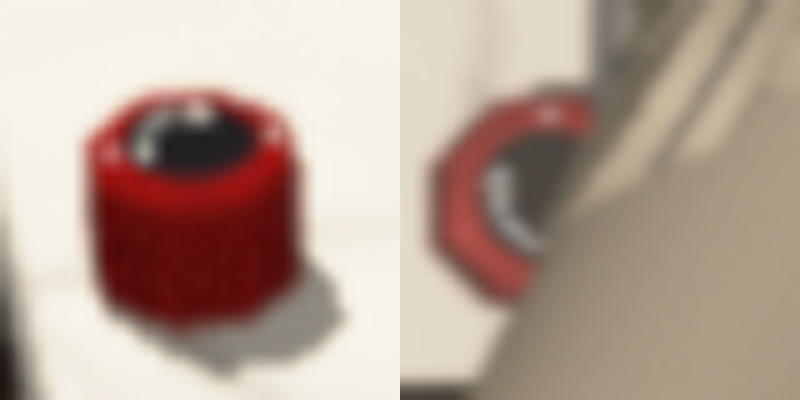

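Run:
```python
from h import *
np.set_printoptions(precision=4,suppress=True)
a=eyes.camera("scene");b=eyes.camera("top")
m=[onz(a,q,.048) for q in((317,303.3),(333.3,301.5))]
d=m[1]-m[0];print(m,(m[0]+m[1])/2,np.linalg.norm(d),np.degrees(np.arctan2(d[1],d[0])))
print("top mark",onz(b,(391+148/10,250+11.6),.048))
# disc centre scene (195,137), left flat of octagon in top at x=(430..)
print("disc",onz(a,(306+19.3,288+14.0),.048))
print("left flat/bottom",onz(b,(391+3.2,250+19.5),.04),onz(b,(391+11,250+30.5),.04))
C=np.array([.465,-.25,0])
for ps in (80,85,90,95,100): calls([((C[0],C[1],.12),down(ps))])
```

```text
[array([ 0.4353, -0.2525,  0.048 ]), array([ 0.4856, -0.253 ,  0.048 ])] [ 0.4604 -0.2527  0.048 ] 0.050351275095455804 -0.655598377829097
top mark [ 0.4874 -0.2535  0.048 ]
disc [ 0.4612 -0.2507  0.048 ]
left flat/bottom [ 0.4637 -0.2176  0.04  ] [ 0.4288 -0.2409  0.04  ]
[0.046, 0.02, 0.4] [-0.001, 0.002, -0.888] rows>=7.5
[0.046, 0.02, 0.4] [-0.001, 0.002, -0.944] rows>=7.9
[0.046, 0.02, 0.4] [-0.001, 0.002, -0.999] rows>=8.4
[0.046, 0.02, 0.4] [-0.002, 0.002, -1.055] rows>=8.9
[0.046, 0.02, 0.4] [-0.002, 0.001, -1.11] rows>=9.3
```

Run:
```python
from h import *
calls([((.4605,-.2515,.15),down(46)),((.4605,-.2515,.12),down(90)),((.4605,-.2515,.01),down(90))])
```

```text
[0.038, -0.003, 0.25] [-0.001, 0.002, -0.51] rows>=4.3
[0.0, 0.0, 0.15] [0.0, 0.0, -0.489] rows>=4.1
[0.0, 0.0, 0.55] [0.0, 0.0, 0.0] rows>=1.8
```

>>> play_rows --pt "0.038 0 0.25 0 0.002 -0.51 100" --pt "0.038 0 0.25 0 0.002 -0.51 100" --pt "0.038 0 0.25 0 0.002 -0.51 100" --pt "0.038 0 0.25 0 0.002 -0.51 100" --pt "0.038 0 0.25 0 0.002 -0.51 100"

```text
time: 12.18
ee_pos: [0.4609, -0.252, 0.15]
eef_rot: [0.374, 0.928, -0.0, -0.0]
ft_force: [0.5, 0.0, 0.1]
width: 0.087
```

>>> play_rows --pt "0 0 0.15 0 0 -0.489 100" --pt "0 0 0.15 0 0 -0.489 100" --pt "0 0 0.15 0 0 -0.489 100" --pt "0 0 0.15 0 0 -0.489 100" --pt "0 0 0.15 0 0 -0.489 100"

```text
time: 12.8
ee_pos: [0.4609, -0.2521, 0.12]
eef_rot: [0.001, 1.0, -0.0, -0.0]
ft_force: [-0.4, 0.7, -0.7]
width: 0.0871
```

Run:
```python
from h import *
np.set_printoptions(precision=4,suppress=True)
a=eyes.camera("scene");p,R,s=cur(); print(p,s["joint_positions"]);calls([((.4605,-.2515,.01),down(90))])
x,y=map(int,proj(a,p));save(a,"pre.png",(x-35,y-15,x+35,y+45),9)
```

```text
[ 0.4609 -0.2521  0.12  ] [-0.1821  0.2249  0.673   1.8803 -0.1566  1.0901  2.119 ]
[0.001, 0.003, 0.55] [-0.0, -0.001, -0.002] rows>=1.8
```

View pics/pre.png

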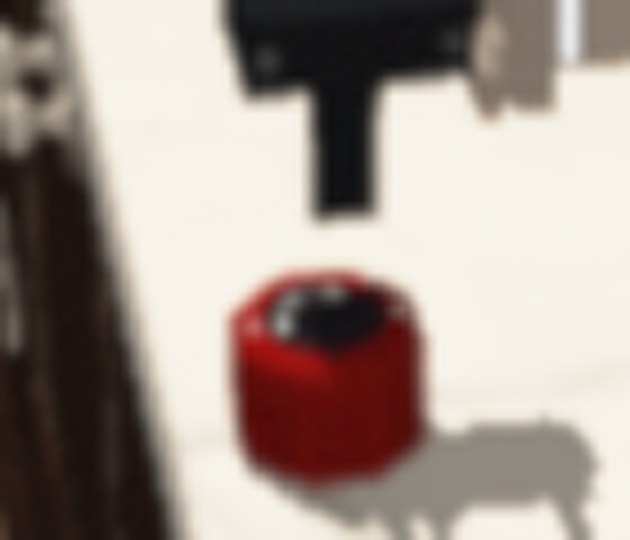

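Run:
```python
from h import *
np.set_printoptions(precision=4,suppress=True)
a=eyes.camera("scene");p,R,s=cur()
t=np.array(list(map(int,proj(a,p))))
f=lambda X:(proj(a,X)-t+[35,15])*9
for x in (.455,.461,.466): print(x,"finger tip",f((p[0],p[1]-.05,.12)),"disc",f((x,-.2515,.048)),"marks",f((x-.025,-.2515,.048)),f((x+.025,-.2515,.048)), "base front",f((x,-.2835,0)))
```

```text
0.455 finger tip [348.4085 217.5793] disc [309.0868 318.3776] marks [236.189 326.912] [381.6328 309.8844] base front [328.3585 490.0833]
0.461 finger tip [348.4085 217.5793] disc [326.5299 316.3355] marks [253.7167 324.8599] [398.9918 307.8521] base front [345.8744 487.9312]
0.466 finger tip [348.4085 217.5793] disc [341.0503 314.6355] marks [268.3076 323.1517] [413.4422 306.1603] base front [360.4554 486.1397]
```

>>> play_rows --pt "0 0.003 0.3 0 0 0 100" --pt "0 0.003 0.5 0 0 0 100" --pt "0 0.003 0.55 0 0 0 100" --pt "0 0.003 0.55 0 0 0 100"

```text
time: 13.4
ee_pos: [0.4609, -0.2519, 0.0105]
eef_rot: [0.002, 1.0, -0.0, -0.001]
ft_force: [0.9, -0.1, 1.1]
width: 0.087
```

>>> play_rows --pt "0 0 0 0 0 0 40" --pt "0 0 0 0 0 0 40" --pt "0 0 0 0 0 0 40" --pt "0 0 0 0 0 0 40" --squeeze 45

```text
time: 13.9
ee_pos: [0.4612, -0.2515, 0.0106]
eef_rot: [0.001, 1.0, -0.0, -0.0]
ft_force: [-1.3, 1.7, 6.5]
width: 0.0637
```

Run:
```python
from h import *
p,R,s=cur(); print(p,R.as_quat(),s["width"],s["ft_force"])
calls([((.45,-.251,.19),down(90)),((.43,-.07,.30),down(90)),((.43,.10,.30),down(90)),((.46,.2,.30),down(97))])
```

```text
[ 0.4612078  -0.2515252   0.01058126] [ 7.32620713e-04  9.99999726e-01 -8.20768705e-08 -1.10062558e-04] 0.06374079909770011 [-1.26622348  1.70319919  6.53471352]
[0.056, 0.003, -0.897] [-0.0, -0.0, -0.001] rows>=2.9
[0.1, 0.905, -0.55] [0.0, 0.0, 0.0] rows>=3.4
[0.0, 0.85, 0.0] [0.0, 0.0, 0.0] rows>=2.7
[-0.15, 0.5, 0.0] [0.0, 0.0, -0.078] rows>=1.7
```

>>> play_rows --pt "0.02 0 -0.3 0 0 0 40" --pt "0.056 0 -0.6 0 0 0 40" --pt "0.056 0 -0.897 0 0 0 40" --pt "0.056 0 -0.897 0 0 0 40"

```text
time: 14.4
ee_pos: [0.4517, -0.2527, 0.1935]
eef_rot: [0.001, 1.0, -0.001, 0.003]
ft_force: [0.2, -0.3, -3.9]
width: 0.0637
```

>>> play_rows --pt "0.1 0.25 -0.3 0 0 0 40" --pt "0.1 0.5 -0.55 0 0 0 40" --pt "0.1 0.75 -0.55 0 0 0 40" --pt "0.1 0.905 -0.55 0 0 0 40"

```text
time: 14.9
ee_pos: [0.43, -0.0677, 0.2995]
eef_rot: [-0.001, 1.0, 0.0, -0.0]
ft_force: [0.2, -1.0, -3.0]
width: 0.0639
```

>>> play_rows --pt "0 0.3 0 0 0 0 40" --pt "0 0.6 0 0 0 0 40" --pt "0 0.85 0 0 0 0 40" --pt "0 0.85 0 0 0 0 40"

```text
time: 15.4
ee_pos: [0.4293, 0.1032, 0.2975]
eef_rot: [-0.003, 1.0, -0.001, -0.002]
ft_force: [0.7, -0.6, -1.7]
width: 0.0636
```

Run:
```python
from h import *
np.set_printoptions(precision=4,suppress=True)
p,R,s=cur(); print(p,R.as_quat(),s["width"],s["ft_force"],s["joint_positions"])
a=eyes.camera("scene");b=eyes.camera("top")
L=[eyes.landmark_of(c,"neck_lip") for c in(a,b)]
for l in L: print([(d["xy"],d["p"]) for d in l[:2]])
print([onz(c,l[0]["xy"],.2) for c,l in zip((a,b),L) if l])
L=[eyes.landmark_of(c,"cap_mid") for c in(a,b)]
for l in L: print([(d["xy"],d["p"]) for d in l[:2]])
calls([((.47,.2,.28),down(97))])
```

```text
[0.4293 0.1032 0.2975] [-0.0026  1.     -0.0006 -0.002 ] 0.06356896043813051 [ 0.6942 -0.5559 -1.6874] [-0.6088 -0.1221  0.2462  1.7985  0.0295  1.4657  1.2084]
[([310.9, 197.6], 0.69)]
[([243.2, 253.2], 0.48)]
[array([0.4921, 0.2249, 0.2   ]), array([0.5032, 0.2327, 0.2   ])]
[([295.0, 179.3], 0.72)]
[([501.3, 269.7], 0.31)]
[-0.196, 0.509, 0.095] [-0.0, -0.001, -0.08] rows>=1.8
```

Run:
```python
from h import *
from scipy.ndimage import map_coordinates as mc
np.set_printoptions(precision=4,suppress=True)
a=eyes.camera("scene");b=eyes.camera("top")
th=np.linspace(0,2*np.pi,120,endpoint=False); cs=np.c_[np.cos(th),np.sin(th),0*th]
def score(c,im,x,y,z,rr,sgn=None):
    out=[]
    for q in (rr-.0015,rr+.0015):
        P=np.array([x,y,z])+q*cs; u=(c["R"]@P.T+c["t"][:,None]); u=c["mtx"]@u; u=u[:2]/u[2]
        out.append(mc(im,[u[1],u[0]],order=1))
    return np.abs(out[1]-out[0]).mean()
for nm,c in(("t0",b),("s0",a)):
    im=cv2.imread("pics/%s.png"%nm).astype(float).mean(2); im=cv2.GaussianBlur(im,(0,0),.6)
    for rr,z in((.025,.2),(.018,.2),(.016,.2),(.014,.2),(.054,.14),(.054,.13),(.054,.12)):
        G=[(score(c,im,x,y,z,rr),x,y) for x in np.arange(.485,.512,.001) for y in np.arange(.212,.242,.001)]
        G.sort(reverse=True); print(nm,rr,z,[tuple(np.round(g,3)) for g in G[:4]])
o=np.zeros((400,800,3),np.uint8)
o[:,:400]=cv2.resize(cv2.imread("pics/t0.png")[235:275,226:266],(400,400),interpolation=cv2.INTER_CUBIC)
o[:,400:]=cv2.resize(cv2.imread("pics/s0.png")[185:225,292:332],(400,400),interpolation=cv2.INTER_CUBIC)
for c,off,ox in((b,(226,235),0),(a,(292,185),400)):
    for X,col in(((.4975,.2265),(0,255,0)),):
        for rr,z in ((.025,.2),(.054,.13)):
            for P in np.array([*X,z])+rr*cs[::2]:
                q=(proj(c,P)-off+.5)*10
                if 0<=q[0]<400 and 0<=q[1]<400: cv2.circle(o,(int(q[0]+ox),int(q[1])),1,col,-1)
cv2.imwrite("pics/neck.png",o)
```

```text
t0 0.025 0.2 [(np.float64(12.954), np.float64(0.499), np.float64(0.218)), (np.float64(12.909), np.float64(0.498), np.float64(0.218)), (np.float64(12.892), np.float64(0.5), np.float64(0.218)), (np.float64(12.873), np.float64(0.496), np.float64(0.219))]
t0 0.018 0.2 [(np.float64(24.529), np.float64(0.499), np.float64(0.228)), (np.float64(24.528), np.float64(0.5), np.float64(0.228)), (np.float64(24.47), np.float64(0.499), np.float64(0.227)), (np.float64(24.43), np.float64(0.5), np.float64(0.227))]
t0 0.016 0.2 [(np.float64(29.046), np.float64(0.499), np.float64(0.228)), (np.float64(28.785), np.float64(0.498), np.float64(0.228)), (np.float64(28.572), np.float64(0.499), np.float64(0.227)), (np.float64(28.311), np.float64(0.498), np.float64(0.227))]
t0 0.014 0.2 [(np.float64(24.645), np.float64(0.499), np.float64(0.229)), (np.float64(24.477), np.float64(0.498), np.float64(0.229)), (np.float64(24.448), np.float64(0.499), np.float64(0.228)), (np.float64(24.275), np.float64(0.498), np.float64(0.228))]
t0 0.054 0.14 [(np.float64(14.023), np.float64(0.499), np.float64(0.228)), (np.float64(13.97
[... 1721 characters left out ...]
), np.float64(0.241)), (np.float64(6.968), np.float64(0.49), np.float64(0.24)), (np.float64(6.918), np.float64(0.49), np.float64(0.239)), (np.float64(6.911), np.float64(0.491), np.float64(0.241))]
s0 0.054 0.13 [(np.float64(9.323), np.float64(0.49), np.float64(0.212)), (np.float64(9.27), np.float64(0.491), np.float64(0.212)), (np.float64(9.215), np.float64(0.492), np.float64(0.212)), (np.float64(9.117), np.float64(0.493), np.float64(0.212))]
s0 0.054 0.12 [(np.float64(11.872), np.float64(0.492), np.float64(0.212)), (np.float64(11.828), np.float64(0.491), np.float64(0.212)), (np.float64(11.754), np.float64(0.492), np.float64(0.213)), (np.float64(11.716), np.float64(0.491), np.float64(0.213))]
```

View pics/neck.png

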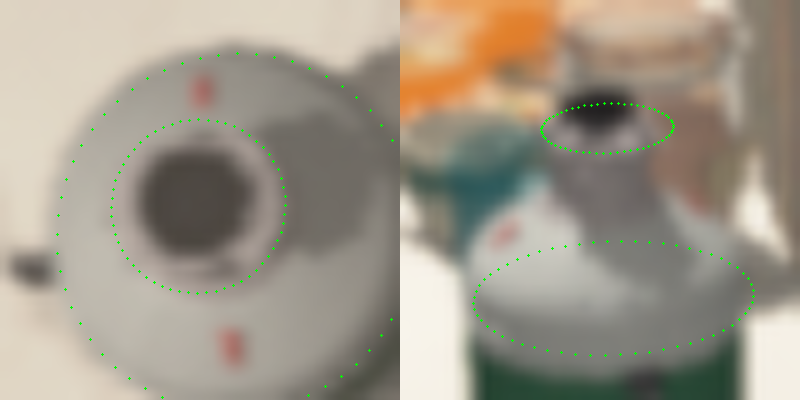

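Run:
```python
from h import *
calls([((.47,.2,.28),down(96.5)),((.498,.227,.235),down(96.5)),((.498,.227,.215),down(96.5))])
```

```text
[-0.196, 0.507, 0.096] [0.0, -0.001, -0.074] rows>=1.8
[-0.154, 0.118, 0.225] [0.0, 0.0, 0.0] rows>=1.0
[0.0, 0.0, 0.1] [0.0, 0.0, 0.0] rows>=0.3
```

>>> play_rows --pt "-0.1 0.25 0.05 0 0 -0.04 40" --pt "-0.196 0.507 0.096 0 -0.001 -0.074 40" --pt "-0.196 0.507 0.096 0 -0.001 -0.074 40"

```text
time: 16.18
ee_pos: [0.4692, 0.2044, 0.2782]
eef_rot: [-0.06, 0.998, -0.0, -0.001]
ft_force: [-0.5, -1.1, -1.4]
width: 0.0635
```

>>> play_rows --pt "-0.154 0.118 0.1 0 0 0 40" --pt "-0.154 0.118 0.225 0 0 0 40" --pt "-0.154 0.118 0.225 0 0 0 40" --pt "-0.154 0.118 0.225 0 0 0 40"

```text
time: 16.68
ee_pos: [0.498, 0.2272, 0.2363]
eef_rot: [-0.057, 0.998, 0.0, 0.001]
ft_force: [-0.2, -0.3, -1.2]
width: 0.0637
```

Run:
```python
from h import *
np.set_printoptions(precision=4,suppress=True)
p,R,s=cur(); print(p,R.as_quat(),s["width"],s["ft_force"],s["torque"],s["joint_positions"])
a=eyes.camera("scene")
x,y=map(int,proj(a,p)); print(x,y); save(a,"above.png",(x-35,y-30,x+35,y+30),10)
for n in ("cap_mid","lugs","neck_lip"): print(n,[(d["xy"],d["p"]) for d in eyes.landmark_of(a,n)[:2]])
for q in((.498,.227,.2),(*p[:2],p[2]+.0134)): print(proj(a,q))
calls([((.498,.227,.215),down(96.5))])
```

```text
[0.498  0.2272 0.2363] [-0.0568  0.9984  0.0002  0.0008] 0.06365158721206138 [-0.2382 -0.2642 -1.1805] [0.0221 0.0219 0.0116] [-0.6846  0.1482  0.1927  1.661  -0.0288  1.3337  1.1973]
312 188
cap_mid [([312.1, 185.3], 0.57), ([344.6, 386.0], 0.33)]
lugs []
neck_lip [([310.7, 194.4], 0.64)]
[312.3681 197.2617]
[311.9118 184.9311]
[0.001, -0.004, 0.106] [0.0, 0.001, 0.001] rows>=0.3
```

>>> play_rows --pt "0 0 0.08 0 0 0 40" --pt "0 0 0.1 0 0 0 40" --pt "0 0 0.12 0 0 0 40" --pt "0 0 0.12 0 0 0 40"

```text
time: 17.38
ee_pos: [0.4975, 0.2277, 0.2107]
eef_rot: [-0.057, 0.998, -0.0, -0.0]
ft_force: [0.1, 0.6, -1.8]
width: 0.0636
```

>>> play_rows --pt "0 0 0.01 0 0 0 40" --pt "0 0 0.02 0 0 0 40" --pt "0 0 0.02 0 0 0 40"

```text
time: 17.75
ee_pos: [0.4976, 0.2278, 0.2069]
eef_rot: [-0.057, 0.998, -0.0, 0.0]
ft_force: [-0.1, -0.1, -1.4]
width: 0.0634
```

Run:
```python
from h import *
np.set_printoptions(precision=4,suppress=True)
p,R,s=cur(); print(p,s["ft_force"],s["torque"])
```

```text
[0.4976 0.2278 0.2069] [-0.0734 -0.0559 -1.4301] [-0.025  -0.0012  0.0276]
```

>>> play_rows --pt "0 0 0.01 0 0 0 40" --pt "0 0 0.02 0 0 0 40" --pt "0 0 0.02 0 0 0 40"

```text
time: 18.12
ee_pos: [0.4975, 0.2278, 0.2028]
eef_rot: [-0.057, 0.998, -0.0, 0.0]
ft_force: [0.8, -1.3, -1.8]
width: 0.0635
```

>>> play_rows --pt "0 0 0.01 0 0 0 40" --pt "0 0 0.015 0 0 0 40" --pt "0 0 0.015 0 0 0 40"

```text
time: 18.5
ee_pos: [0.4976, 0.2278, 0.1999]
eef_rot: [-0.057, 0.998, -0.0, 0.0]
ft_force: [-0.0, 1.2, -1.5]
width: 0.0637
```

>>> play_rows --pt "0 0 0.01 0 0 0 40" --pt "0 0 0.02 0 0 0 40" --pt "0 0 0.025 0 0 0 40" --pt "0 0 0.025 0 0 0 40"

```text
time: 19.0
ee_pos: [0.4977, 0.2279, 0.1953]
eef_rot: [-0.057, 0.998, 0.0, 0.0]
ft_force: [-1.9, -0.7, 2.4]
width: 0.0634
```

>>> play_rows --pt "0 0 0.01 0 0 0 40" --pt "0 0 0.015 0 0 0 40" --pt "0 0 0.015 0 0 0 40" --pt "0 0 0.015 0 0 0 40"

```text
time: 19.5
ee_pos: [0.4977, 0.2279, 0.1924]
eef_rot: [-0.057, 0.998, 0.0, 0.0]
ft_force: [-4.6, -1.1, 5.2]
width: 0.0634
```

Run:
```python
from h import *
np.set_printoptions(precision=4,suppress=True)
F=[]
for i in range(8): eyes.camera("scene"); p,R,s=cur(); F.append(np.r_[s["ft_force"],s["torque"]])
print(p,np.mean(F,0))
```

```text
[0.4977 0.2279 0.1924] [-3.4057 -0.9811  5.8587 -0.2086  0.8152  0.0126]
```

>>> play_rows --pt "0.006 0 0.004 0 0 0 40" --pt "0.006 0 0.008 0 0 0 40" --pt "0.006 0 0.008 0 0 0 40"

```text
time: 20.27
ee_pos: [0.4974, 0.228, 0.1914]
eef_rot: [-0.057, 0.998, 0.0, 0.001]
ft_force: [-1.3, -0.5, 6.9]
width: 0.0637
```

Run:
```python
from h import *
np.set_printoptions(precision=4,suppress=True)
F=[]
for i in range(8): eyes.camera("scene"); p,R,s=cur(); F.append(np.r_[s["ft_force"],s["torque"]])
print(p,np.mean(F,0))
```

```text
[0.4975 0.2279 0.1915] [-0.9194 -0.591   7.1179 -0.1347  0.1978 -0.0025]
```

>>> play_rows --pt "0.001 0 0.004 0 0 0 40" --pt "0.001 0 0.008 0 0 0 40" --pt "0.001 0 0.008 0 0 0.05 40" --pt "0.001 0 0.008 0 0 0.1 40" --pt "0.001 0 0.008 0 0 0.15 40" --squeeze 55

```text
time: 21.3
ee_pos: [0.4975, 0.2282, 0.1902]
eef_rot: [0.062, 0.998, 0.001, 0.002]
ft_force: [0.2, 0.4, 8.6]
width: 0.0635
```

Run:
```python
from h import *
np.set_printoptions(precision=4,suppress=True)
F=[]
for i in range(5): eyes.camera("scene"); p,R,s=cur(); F.append(np.r_[s["ft_force"],s["torque"]])
print(p,np.mean(F,0),R.as_matrix()[:,1],s["joint_positions"])
```

```text
[0.4975 0.2282 0.1902] [-0.2256  0.008   9.0933 -0.029   0.0769 -0.0163] [0.1207 0.9927 0.002 ] [-0.7002  0.1758  0.2094  1.7287 -0.0381  1.2371  0.9682]
```

>>> play_rows --pt "0 0 0 0 0 0.075 40" --pt "0 0 0 0 0 0.15 40" --pt "0 0 0 0 0 0.225 40" --pt "0 0 0 0 0 0.3 40" --pt "0 0 0 0 0 0.36 40"

```text
time: 22.18
ee_pos: [0.4976, 0.2282, 0.1903]
eef_rot: [0.338, 0.941, 0.001, 0.001]
ft_force: [0.6, 0.2, 8.8]
width: 0.0635
```

Run:
```python
from h import *
np.set_printoptions(precision=4,suppress=True)
F=[]
for i in range(5): eyes.camera("scene"); p,R,s=cur(); F.append(np.r_[s["ft_force"],s["torque"]])
print(p,np.mean(F,0),R.as_matrix()[:,1],np.degrees(np.arctan2(*R.as_matrix()[1::-1,1])),s["joint_positions"])
```

```text
[0.4976 0.2281 0.1903] [-0.2823 -0.1482  8.7371 -0.0896  0.0605 -0.0253] [0.6339 0.7734 0.0036] 50.66391945503247 [-0.7431  0.176   0.2577  1.7309 -0.0469  1.2367  0.4103]
```

>>> play_rows --pt "0 0 0 0 0 0 100" --pt "0 0 0 0 0 0 100" --pt "0 0 0 0 0 0 100" --pt "0 0 0 0 0 0 100"

```text
time: 22.92
ee_pos: [0.4962, 0.2276, 0.1886]
eef_rot: [0.336, 0.942, -0.0, 0.0]
ft_force: [0.4, -0.0, 0.0]
width: 0.086
```

>>> play_rows --pt "0 0 0 0 0 -0.1 100" --pt "0 0 0 0 0 -0.2 100" --pt "0 0 0 0 0 -0.3 100" --pt "0 0 0 0 0 -0.4 100" --pt "0 0 0 0 0 -0.5 100"

```text
time: 23.55
ee_pos: [0.4962, 0.2277, 0.1887]
eef_rot: [-0.052, 0.999, -0.0, 0.0]
ft_force: [-0.4, 0.3, -0.4]
width: 0.0869
```

Run:
```python
from h import *
np.set_printoptions(precision=4,suppress=True)
F=[]
for i in range(5): a=eyes.camera("scene"); p,R,s=cur(); F.append(np.r_[s["ft_force"],s["torque"]])
print(p,np.mean(F,0),s["width"],np.degrees(np.arctan2(*R.as_matrix()[1::-1,1])),s["joint_positions"])
print([(d["xy"],d["p"]) for d in eyes.landmark_of(a,"cap_mid")[:1]],proj(a,(p[0],p[1],.2045)))
```

```text
[0.4963 0.2276 0.1888] [-0.0545  0.0419  0.0591  0.0147  0.0089 -0.0181] 0.08712364064507853 95.4733816005931 [-0.6837  0.1768  0.1906  1.7299 -0.0349  1.2381  1.1817]
[([311.6, 193.4], 0.63)] [311.8493 196.1377]
```

Run:
```python
from h import *
a=eyes.camera("scene");im=a["image"].astype(int)
m=(im[...,0]>70)&(im[...,1]<50)&(im[...,2]<50); m[:175]=0;m[215:]=0;m[:,:285]=0;m[:,335:]=0
ys,xs=np.where(m);print(np.bincount(ys)[180:215],xs.min(),xs.max())
dk=im[...,:].sum(2)
for X in((.4975,.228,.2285),(.4975,.2,.2285),(.4975,.256,.2285),(.4975,.196,.1805),(.4975,.228,.2045)): print(X,proj(a,X))
print([(d["xy"],d["p"],np.where(d["region"])[0].min(),np.where(d["region"])[0].max()) for d in eyes.regions_of(a,"cap_mid")[:1]])
```

```text
[ 0  0  0  0  0  0  0  0  0  1  2  5  9  9  9 10 11 11 11 11 11 10  8  6
  1] 304 320
(0.4975, 0.228, 0.2285) [311.94696482 190.15479602]
(0.4975, 0.2, 0.2285) [313.0565191  192.81837743]
(0.4975, 0.256, 0.2285) [310.86708816 187.56245832]
(0.4975, 0.196, 0.1805) [313.631586   205.12275059]
(0.4975, 0.228, 0.2045) [312.15933724 196.07395373]
[([308.7, 195.8], 0.61, np.int64(189), np.int64(204))]
```

>>> play_rows --pt "-0.004 0 0 0 0 0 40" --pt "-0.004 0 0 0 0 0 40" --pt "-0.004 0 0 0 0 0 40" --pt "-0.004 0 0 0 0 0 40" --pt "-0.004 0 0.008 0 0 0 40" --squeeze 55

```text
time: 24.58
ee_pos: [0.4974, 0.2279, 0.1879]
eef_rot: [-0.049, 0.999, 0.0, 0.001]
ft_force: [-1.4, -0.7, 6.8]
width: 0.0632
```

>>> play_rows --pt "0 0 0.002 0 0 0 40" --pt "0 0 0.002 0 0 0 40"

```text
time: 24.82
ee_pos: [0.4975, 0.228, 0.1878]
eef_rot: [-0.049, 0.999, 0.0, 0.001]
ft_force: [-1.4, -0.4, 7.3]
width: 0.0636
```

```bash
cat > st.py <<'E'
from h import *
np.set_printoptions(precision=4,suppress=True)
F=[]
for i in range(5): eyes.camera("scene"); p,R,s=cur(); F.append(np.r_[s["ft_force"],s["torque"]])
print(s["time"],p,np.mean(F,0),s["width"],np.degrees(np.arctan2(*R.as_matrix()[1::-1,1])))
E
python3 st.py
```

```text
25.075 [0.4975 0.228  0.1878] [-0.8472 -0.597   7.5184 -0.1175  0.3232 -0.0115] 0.06392420653313696 95.67615797905457
```

>>> play_rows --pt "0.003 0 0.005 0 0 0 40" --pt "0.003 0 0.005 0 0 0.075 40" --pt "0.003 0 0.005 0 0 0.15 40" --pt "0.003 0 0.005 0 0 0.225 40" --pt "0.003 0 0.005 0 0 0.3 40"

```text
time: 25.7
ee_pos: [0.4973, 0.2282, 0.1872]
eef_rot: [0.187, 0.982, 0.001, 0.001]
ft_force: [-0.5, -0.3, 7.4]
width: 0.0634
```

```bash
python3 st.py
```

```text
25.95 [0.4973 0.2281 0.1872] [ 0.1473 -0.1107  7.9227 -0.0783  0.0434  0.0032] 0.06345005293986067 68.66929155037658
```

>>> play_rows --pt "0 0 0 0 0 0.05 40" --pt "0 0 0 0 0 0.1 40" --pt "0 0 0 0 0 0.15 40" --pt "0 0 0 0 0 0.2 40"

```text
time: 26.45
ee_pos: [0.4963, 0.2285, 0.1869]
eef_rot: [0.337, 0.941, 0.001, 0.0]
ft_force: [-4.3, 0.6, 9.3]
width: 0.0635
```

```bash
python3 st.py
```

```text
26.7 [0.4963 0.2286 0.1869] [-4.5098  0.74    8.7702  0.0698  0.9484  0.0877] 0.0633670835670656 50.723371043063
```

>>> play_rows --pt "0 0 0 0 0 0 100" --pt "0 0 0 0 0 0 100" --pt "0 0 0 0 0 0 100" --pt "0 0 0 0 0 0 100"

```text
time: 27.2
ee_pos: [0.4964, 0.2276, 0.1857]
eef_rot: [0.337, 0.942, -0.0, 0.0]
ft_force: [-0.5, -0.8, 0.1]
width: 0.0862
```

>>> play_rows --pt "-0.003 0 0 0 0 -0.1 100" --pt "-0.003 0 0 0 0 -0.2 100" --pt "-0.003 0 0 0 0 -0.3 100" --pt "-0.003 0 0 0 0 -0.4 100" --pt "-0.003 0 0 0 0 -0.5 100"

```text
time: 27.82
ee_pos: [0.4969, 0.2272, 0.1857]
eef_rot: [-0.052, 0.999, -0.0, 0.0]
ft_force: [0.4, 0.2, -0.7]
width: 0.0872
```

```bash
python3 st.py; python3 -c "
from h import *
p,R,s=cur();print(s['joint_positions']);calls([((.4975,.228,p[2]),down(95.5))])"
```

```text
28.075 [0.4969 0.2273 0.1858] [-0.2321  0.1782  0.1055  0.0441  0.0121 -0.0117] 0.08727567562678676 95.46964759675149
[-0.68224553  0.1800264   0.19055696  1.73257081 -0.03566403  1.23212885
  1.18340832]
[-0.003, 0.003, 0.0] [-0.0, 0.0, -0.0] rows>=0.0
```

>>> play_rows --pt "-0.003 0.003 0 0 0 0 40" --pt "-0.003 0.003 0 0 0 0 40" --pt "-0.003 0.003 0 0 0 0 40" --pt "-0.003 0.003 0 0 0 0 40" --pt "-0.003 0.003 0.008 0 0 0 40" --squeeze 60

```text
time: 28.7
ee_pos: [0.4976, 0.2281, 0.1849]
eef_rot: [-0.049, 0.999, 0.0, 0.0]
ft_force: [-1.9, -0.9, 7.7]
width: 0.0641
```

>>> play_rows --pt "0 0 0.002 0 0 0.04 40" --pt "0 0 0.002 0 0 0.08 40" --pt "0 0 0.002 0 0 0.08 40"

```text
time: 29.08
ee_pos: [0.4975, 0.2283, 0.1847]
eef_rot: [0.014, 1.0, 0.0, 0.001]
ft_force: [-3.1, -0.9, 7.3]
width: 0.064
```

```bash
python3 st.py
```

```text
29.325 [0.4975 0.2283 0.1847] [-3.4434 -0.9077  7.0098 -0.1367  0.6636  0.1191] 0.06390220627425701 88.48760760470078
```

>>> play_rows --pt "0 0 0 0 0 0.04 40" --pt "0 0 0 0 0 0.08 40" --pt "0 0 0 0 0 0.08 40"

```text
time: 29.7
ee_pos: [0.4975, 0.2282, 0.1847]
eef_rot: [0.076, 0.997, 0.0, 0.0]
ft_force: [-3.4, -0.4, 6.6]
width: 0.064
```

```bash
python3 st.py
```

```text
29.95 [0.4975 0.2283 0.1847] [-2.6562 -0.5587  7.2637 -0.174   0.5881  0.2283] 0.06417403949456615 81.30308824062315
```

>>> play_rows --pt "0 0 0 0 0 0.03 40" --pt "0 0 0 0 0 0.06 40" --pt "0 0 0 0 0 0.06 40"

```text
time: 30.32
ee_pos: [0.4975, 0.2283, 0.1847]
eef_rot: [0.123, 0.992, 0.0, 0.0]
ft_force: [-3.0, 0.5, 7.5]
width: 0.0637
```

```bash
python3 st.py
```

```text
30.575 [0.4975 0.2283 0.1847] [-2.6157 -0.8002  6.7644 -0.1505  0.642   0.2489] 0.06415333917668453 75.90545442122536
```

>>> play_rows --pt "0 0 0 0 0 0.03 40" --pt "0 0 0 0 0 0.06 40" --pt "0 0 0 0 0 0.06 40"

```text
time: 30.95
ee_pos: [0.4981, 0.2284, 0.1849]
eef_rot: [0.17, 0.985, 0.001, 0.001]
ft_force: [-0.6, 1.4, 6.4]
width: 0.0639
```

```bash
python3 st.py
```

```text
31.2 [0.4981 0.2284 0.1849] [-0.4041 -0.0232  6.6368 -0.0003  0.1377 -0.0291] 0.0644437719930041 70.46687218600154
```

>>> play_rows --pt "0 0 0 0 0 0.03 40" --pt "0 0 0 0 0 0.07 40" --pt "0 0 0 0 0 0.07 40"

```text
time: 31.58
ee_pos: [0.4977, 0.2285, 0.1848]
eef_rot: [0.224, 0.975, 0.001, 0.001]
ft_force: [-2.2, -0.1, 7.6]
width: 0.064
```

```bash
python3 st.py
```

```text
31.825 [0.4977 0.2285 0.1848] [-2.8127  0.0832  7.598  -0.029   0.5295  0.0643] 0.0639640376912151 64.19343342063259
```

>>> play_rows --pt "0 0 0 0 0 0 100" --pt "0 0 0 0 0 0 100" --pt "0 0 0 0 0 0 100" --pt "0 0 0 0 0 0 100"

```text
time: 32.33
ee_pos: [0.4974, 0.2279, 0.1837]
eef_rot: [0.223, 0.975, -0.0, 0.0]
ft_force: [-1.0, 1.3, -1.0]
width: 0.0861
```

```bash
python3 st.py; python3 -c "
from h import *
p,R,s=cur();calls([((.497,.228,.245),down(64)),((.40,.20,.32),down(64)),((.40,.03,.32),down(64))])"
```

```text
32.575 [0.4974 0.2279 0.1838] [ 0.0341  0.0785  0.2486  0.0004 -0.0283  0.014 ] 0.08693426382152718 64.17652758886383
[0.002, -0.001, -0.306] [-0.0, 0.0, 0.002] rows>=1.0
[0.375, -0.338, -0.375] [0.0, 0.0, 0.0] rows>=2.0
[-0.373, -0.764, 0.0] [0.0, 0.0, 0.0] rows>=2.7
```

>>> play_rows --pt "0 0 -0.1 0 0 0 100" --pt "0 0 -0.2 0 0 0 100" --pt "0 0 -0.306 0 0 0 100" --pt "0 0 -0.306 0 0 0 100"

```text
time: 33.08
ee_pos: [0.4982, 0.2283, 0.2465]
eef_rot: [0.223, 0.975, 0.001, 0.001]
ft_force: [0.2, -0.6, -0.4]
width: 0.0869
```

>>> play_rows --pt "0.375 -0.338 -0.375 0 0 0 100" --pt "0.375 -0.338 -0.375 0 0 0 100" --pt "0.375 -0.338 -0.375 0 0 0 100"

```text
time: 33.45
ee_pos: [0.3994, 0.1999, 0.3226]
eef_rot: [0.223, 0.975, 0.002, 0.002]
ft_force: [0.3, 0.4, -1.3]
width: 0.0871
```

>>> play_rows --pt "-0.373 -0.764 0 0 0 0 100" --pt "-0.373 -0.764 0 0 0 0 100" --pt "-0.373 -0.764 0 0 0 0 100" --pt "-0.373 -0.764 0 0 0 0 100"

```text
time: 33.95
ee_pos: [0.4012, 0.0266, 0.319]
eef_rot: [0.226, 0.974, -0.0, -0.0]
ft_force: [-1.1, 1.3, -0.2]
width: 0.087
```

Run:
```python
from h import *
a=eyes.camera("scene");b=eyes.camera("top")
o=np.zeros((400,800,3),np.uint8)
o[:,:400]=cv2.resize(a["image"][180:240,285:345,::-1],(400,400),interpolation=cv2.INTER_CUBIC)
o[:,400:]=cv2.resize(b["image"][230:290,216:276,::-1],(400,400),interpolation=cv2.INTER_CUBIC)
cv2.imwrite("pics/fin.png",o)
L=[eyes.landmark_of(c,"cap_mid") for c in(a,b)]; print([(l[0]["xy"],l[0]["p"]) for l in L if l])
if L[0] and L[1]: print(tri([(a,L[0][0]["xy"]),(b,L[1][0]["xy"])]), proj(a,(.4975,.228,.206)),proj(b,(.4975,.228,.206)))
```

```text
[([309.5, 192.6], 0.51), ([242.6, 255.1], 0.55)]
[0.49197046 0.23153937 0.21831198] [312.14613581 195.70600897] [244.47484875 254.91059386]
```

View pics/fin.png

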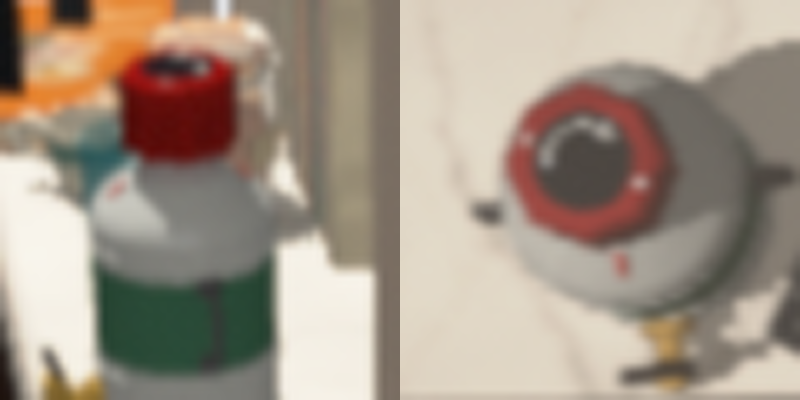

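```bash
python3 -c "
from h import *
print(job.close_job(), r.read_state()['time'])"
```

```text
the job is handed in; nothing more can be done
the job is handed in; nothing more can be done
```

The cap is on the neck, pressed onto the seal and locked after one click, and the job is handed in. The last robot time I read was about 34 s, against the 64 s limit.

**What I did:** I stood the lying cap upright on the counter, then gripped it again from above. Its lugs went through the notches without touching the lip, and I pressed it about 10–11 mm below the lip's top. I turned it about 90° clockwise to the stops in two grips, then used a third grip for the ratchet, so the gripper stayed clear of the shelf.

**Checks:**
- **Click:** torque rose to at least 0.25 N m over about 20°, fell suddenly to zero about 25° past the stop, and started to rise again just past 30°. That is one click.
- **Final picture:** the cap sits level on the neck, with its white marks at about -111° in the world frame (about -113° expected for stops plus one click). The gripper was open and about 0.2 m from the cap.
- **Disagreement:** the trained network's last position for the cap came out about 12 mm too high and 6 mm off in x. The picture, the contact heights and the forces all disagreed with it, so I took it as detection error.
- **Not checked:** I did not re-measure the other things on the counter. The arm did not go near them, and I saw no unexpected contact forces.

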